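Put the trowel away in the pull-out tray

TASK

Put the red trowel away: lay it gently (do not drop it) flat on the floor of the open pull-out tray, beside the hand rake and not on top of it, with its blade towards the back and its handle towards the tray's front. Then push the tray gently until it is fully shut, with both tools lying inside. Do not knock the small shelf that overhangs the tray, and leave the pots and the clear scoop as they are.

Things in the scene. Friction and masses are not known exactly. Their poses are not given: they have to be found in the camera images.
- trowel: Red plastic hand trowel, 200 mm long, 0.14 kg, lying flat, blade to its +x, z up. Origin: underside of the handle at the grip point, near the centre of mass. Handle: bar with flat sides, 26 mm wide (y), 30 mm high, from 85 mm behind to 25 mm ahead of the origin (black band near its end). Blade: 30 to 115 mm ahead, shallow trough 72 mm wide, up to 14 mm high, at underside level
- trowel_tip (a point): Tip of the trowel's blade, underside, 115 mm ahead of the trowel's origin
- trowel_end (a point): End of the trowel's handle, underside, 85 mm behind the trowel's origin
- housing: Black steel housing of the pull-out tray, fixed to the work surface; its front faces its own -x, x to the back, z up. Origin: middle of the front face's lower edge, on the work surface. 270 mm deep, 264 mm wide, 199 mm high; closed below 100 mm, above it the tray's opening, 252 mm wide, upper edge 193 mm above the work surface
- upper_shelf: Small black steel shelf board on posts over the housing, fixed to it, overhanging the open tray: 160 mm deep (x), 300 mm wide (y), 12 mm thick. Origin: centre of its underside, 310 mm above the work surface; front edge 80 mm ahead (-x) of it, 40 mm in front of the housing's front face. A small white pot stands on it
- tray (a joint): Pull-out tray, sliding: 0 = fully shut, grows as it is pulled out towards its -x (m), at most 0.185; starts partly open; about 2 N of friction
- tray_floor (a point): Front middle of the tray's inner floor, at the inner face of the front panel, 108 mm above the work surface; moves with the tray; x to the back. Inside: 246 mm long (x, from 0 to 246 mm), 232 mm wide (y, -116 to 116). Walls 30 mm above the floor, front panel 32 mm
- tray_front (a point): Centre of the outer face of the tray's front panel (250 mm wide, 36 mm high, no protruding handle), 122 mm above the work surface, 10 mm ahead (-x) of tray_floor; 10 mm in front of the housing's front face when shut; push here towards +x
- rake: Small hand rake, wooden handle 22 mm wide and high, steel head 66 mm wide, 170 mm long, lying in the +y half of the tray, handle to the front. Origin: underside, middle of its length
- scoop: Clear plastic scoop, 190 mm long, 70 mm wide, 40 mm high, on the work surface. Origin: underside, middle; bowl to its +x
- pot_left: White ceramic pot, 100 mm across, 100 mm high (leaves to 140), on the work surface. Origin: centre of its underside
- pot_right: White ceramic pot like the other, on the other side of the tray. Origin: centre of its underside
- pot_shelf: Small white ceramic pot, 84 mm across, 70 mm high, standing on the upper shelf. Origin: centre of its underside
Things that resemble listed ones, but are neither listed nor needed, are in the scene too. Leave any pink look-alike of the pot_left alone. Of the things that look like the trowel, take the one that is farthest to the robot's right at the start.

How it is judged:
On the way:
1. the trowel, still in the fingers, is lowered into the open tray (handle underside within 20 mm of the floor), handle to the front, blade to the back (x of trowel_tip in the frame of tray_floor between 0.155 and 0.255 m and y of trowel_tip in the frame of tray_floor between -0.116 and 0.116 m and x of trowel_end in the frame of tray_floor between -0.005 and 0.095 m and y of trowel_end in the frame of tray_floor between -0.116 and 0.116 m and value of joint tray above 0.1 m and z of trowel in the frame of tray_floor below 0.02 m and contact force between the fingers and trowel above 0.3 N), for 0.05 s.
At the end, for the whole second after the job is handed in: Tray shut to within 8 mm; trowel inside, released, at rest, flat on the floor (9 mm, 0.15 rad), blade tip over 30 mm behind and handle end over 30 mm in front of the tray's middle; rake still flat on the tray floor; pots upright, big pots and scoop within 30 mm of their starts (x of trowel_tip in the frame of tray_floor between 0.155 and 0.255 m and y of trowel_tip in the frame of tray_floor between -0.116 and 0.116 m and x of trowel_end in the frame of tray_floor between -0.005 and 0.095 m and y of trowel_end in the frame of tray_floor between -0.116 and 0.116 m and value of joint tray below 0.008 m and z of each of trowel, rake in the frame of tray_floor below 0.009 m and angle between each of trowel, rake's own z axis and vertical below 0.15 rad and x of rake in the frame of tray_floor between -0.005 and 0.255 m and y of rake in the frame of tray_floor between -0.116 and 0.116 m and linear speed of each of trowel, rake below 0.02 m/s and distance of each of pot_left, pot_right, scoop from where it was at the start of the episode below 0.03 m and angle between each of pot_left, pot_right, scoop, pot_shelf's own z axis and vertical below 0.2 rad); the robot touches nothing.
It fails at once if the overhanging shelf is struck with more than 12 N (contact force between any of the arm, the fingers, trowel and upper_shelf above 12 N).
It fails at once if a pot or the scoop is knocked over or pushed more than 30 mm (distance of any of pot_left, pot_right, scoop from where it was at the start of the episode above 0.03 m or angle between any of pot_left, pot_right, scoop, pot_shelf's own z axis and vertical above 0.4 rad).
It fails at once if the tray is slammed (faster than 0.5 m/s) (velocity of joint tray below -0.5 m/s).
It also fails if it takes over 67 s, if anything falls off the work surface, if the arm or the gripper's body presses on something with over 40 N, if the wrist force passes 120 N, or if a joint passes its speed limit or range.

ROBOT

A 6-joint arm with a two-finger parallel gripper is mounted at the origin on the work surface. World frame = base frame: x ahead of the robot, y to its left, z up, the work surface at z = 0. Lengths are in m, angles in rad, forces in N, time in s.
With the tool pointing down it reaches from about 0.3 to 0.85 m from the base axis. Payload 5.4 kg.
Tool frame: the origin (TCP) lies on the mounting face of the last link; the fingertips stand 173 mm ahead of it and the grasp point (between the pads) lies 155 mm ahead of it; z points along the fingers, y is the line along which they close (so a half turn about z gives the same grasp; the last joint's range is limited). The gripper opens to 85 mm and grips with 20 to 120 N. Pads are 22 mm wide; open, the fingers measure 114 mm over their backs; the gripper's body (76 mm by 85 mm) begins 54 mm behind the grasp point. The pads swing forward as they close: fully open they stand 13 mm farther back than shut.
Start: joints at [-1.357, 0.158, 1.597, -0, 1.386, -0.21], TCP at [0.236, -0.524, 0.405] pointing down, gripper open.
Joint ranges: [-2.91, 2.91], [-0.94, 2.29], [0.18, 2.7], [-1.29, 4.43], [0.17, 2.64], [-3, 3]. Speed limits (rad/s): [2.57, 2.57, 3.14, 3.14, 3.14, 3.14].

INTERFACE

Orientations are given as a rotation vector (axis times angle).
In Python, from bench import env gives the robot as it stands. The module is installed in compiled form; this text tells all that it offers.
- The arm moves only by the tool apply_moves, never from a script. Its argument "deltas" is a list of rows, each a list of 3 entries, a list of its own where there are three numbers: the turn, a rotation vector about the tool's x, y, z in degrees, then the shift along the tool's x, y, z in mm, then the finger opening in mm, from 0 to 85.4. In form: [[[wx, wy, wz], [x, y, z], claw], ...]. A call has 1 to 20 rows; each row is the pose to reach, as a shift and turn from the pose commanded when the call began, along the tool's axes at that moment; what a row does not reach only later rows make up. A row lasts 1/12 s, in which the tool goes at most 41.7 mm and 7.16 degrees, less where a joint would pass 70% of its speed; a pose out of reach is approached as far as the arm can. A call with a gripper value outside its range is refused whole. The fingers move at their own pace and stop on an object; the grip force is fixed at half the most. Time passes only in rows, so rows that repeat a pose let the fingers close. It gives the time, the measured TCP pose, the force, the opening and the grip force at its end, in the units of the state.
- env.get_state(): the state, without advancing time (a new reading comes with each control period).
- env.capture(name): name is "scene" or "top"; returns a dict with "img" (480x640x3 uint8, blue, green, red), "fx", "fy", "cx", "cy" (pixels), "eye" and "orientation" of the camera in the world. Camera axes: x right, y up, looking along -z (the intrinsics and any distortion apply to the point x, -y, -z); pixel columns grow to the right and rows downward; lengths in m; the calibration is good to about 2 mm. A picture is of the moment at which its call begins. There is no depth.
- env.close_job(): hands the job in; it is judged then, once.
The state is a dict: "t": time; "qpos": joint angles; "dq": joint speeds; "joint_efforts": joint torques, N m; "position": TCP position; "tcp_rot": TCP orientation; "force": force on the tool from outside, world axes, zero at the start; "moment": the same for the moment, N m; "opening": opening from 0.0 (shut) to 1.0 (fully open); "grasp_force": force on a finger pad.
Only numpy, scipy, OpenCV 4.12 (cv2) and the standard library are available. Lean on these libraries where they do the work, as an engineer would, in place of code of your own. Each camera call takes 0.05 s, during which the arm holds its last target. There are 200 camera calls.

## Working session

There is one attempt and no reset: what is moved stays moved. The work goes in short steps, Python scripts to look and compute and a tool call to move; the robot and the scene stay as the last step left them, time stands still between calls to the robot, and variables do not carry over. Pictures are saved under pics/ and viewed, at most 13 in all, crops included, and the job is handed in when it is done.

Besides the shell and the picture viewer there is one more tool, called after "Request:" by a JSON object that holds its "method" and its "body", one argument or row to a line. apply_moves: Moves the arm, as the interface text tells. Its arguments: {"type":"object","properties":{"deltas":{"type":"array","items":{"type":"array"}}},"required":["deltas"]}

```bash
mkdir -p pics; cat > h.py <<'E'
import numpy as np, cv2
from scipy.spatial.transform import Rotation as R
from bench import env
def rot(o):
    o=np.array(o,float)
    return o if o.shape==(3,3) else (R.from_rotvec(o).as_matrix() if o.size==3 else R.from_quat(o).as_matrix())
def px(c,u,v,z):
    d=rot(c["orientation"])@np.array([(u-c["cx"])/c["fx"],-(v-c["cy"])/c["fy"],-1])
    e=np.array(c["eye"]); return e+d*(z-e[2])/d[2]
def proj(c,p):
    q=rot(c["orientation"]).T@(np.array(p)-c["eye"]); return c["cx"]+c["fx"]*q[0]/-q[2], c["cy"]-c["fy"]*q[1]/-q[2]
E
python3 - <<'E'
from h import *
for n in("scene","top"):
    c=env.capture(n); cv2.imwrite(f"pics/{n}0.png",c["img"]); print({k:v for k,v in c.items() if k!="img"})
print(env.get_state())
E
```

```text
{'fx': 538.5353931613893, 'fy': 538.5353931613893, 'cx': 320.6040433020678, 'cy': 232.9126826976697, 'eye': array([ 0.48443867, -0.46632353,  1.54909894]), 'orientation': array([ 0.34060261, -0.01827382, -0.16427063])}
{'fx': 496.7588485270746, 'fy': 496.7588485270746, 'cx': 316.8177930569775, 'cy': 244.12295027234867, 'eye': array([ 0.49411319, -0.00882   ,  1.28567015]), 'orientation': array([ 0.04136344, -0.03356962, -1.58610385])}
{'t': 0.1, 'qpos': array([-1.35706821e+00,  1.58983331e-01,  1.59812851e+00, -2.42076935e-05,
        1.38617423e+00, -2.10113645e-01]), 'dq': array([-4.33733908e-04, -1.07341308e-03, -2.11394905e-03, -1.86490117e-04,
        1.98496573e-03,  2.64238274e-05]), 'joint_efforts': array([ 3.05569265e-04, -3.96990716e+01, -3.32337964e+01, -1.43266057e-04,
        4.17621690e-03,  1.16141226e-05]), 'position': array([ 0.23639288, -0.52387989,  0.40380549]), 'tcp_rot': array([-3.06965413e+00, -6.60447597e-01,  4.21576966e-05]), 'force': array([ 0.81658371,  0.71046501, -0.10547609]), 'moment': array([ 0.02063091, -0.0147169 ,  0.0205673 ]), 'grasp_force': 0.0, 'opening': 0.9987737336067074}
```

View pics/scene0.png

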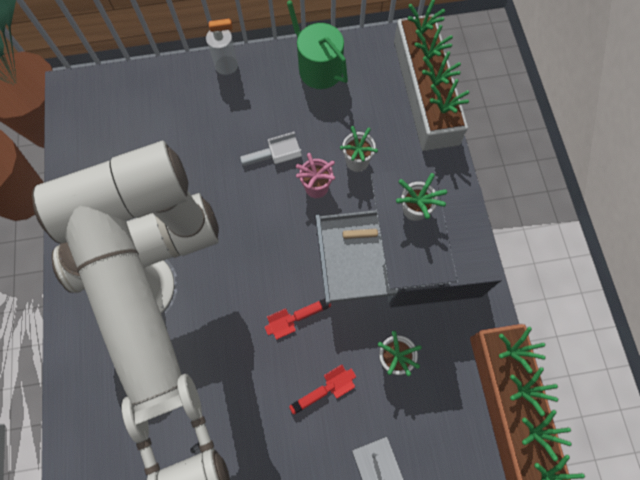

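View pics/top0.png

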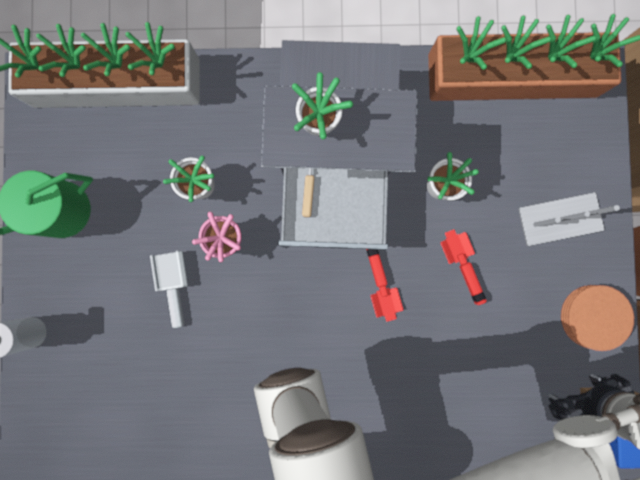

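The scene picture shows red trowels at scene (297,318) and (323,390), which are top (383,287) and (464,268). The rake is at top (308,195), and the tray's front panel runs along row 245, columns 282–387. In the top view, right is -y, so the trowel I want is the one at top (464,268). I'll check it in a crop.

```bash
python3 - <<'E'
import cv2
a=cv2.imread("pics/top0.png")[160:310,360:500]; cv2.imwrite("pics/c1.png",cv2.resize(a,None,fx=4,fy=4,interpolation=cv2.INTER_CUBIC))
a=cv2.imread("pics/top0.png")[150:260,250:420]; cv2.imwrite("pics/c2.png",cv2.resize(a,None,fx=4,fy=4,interpolation=cv2.INTER_CUBIC))
E
```

```text
(no output)
```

View pics/c1.png

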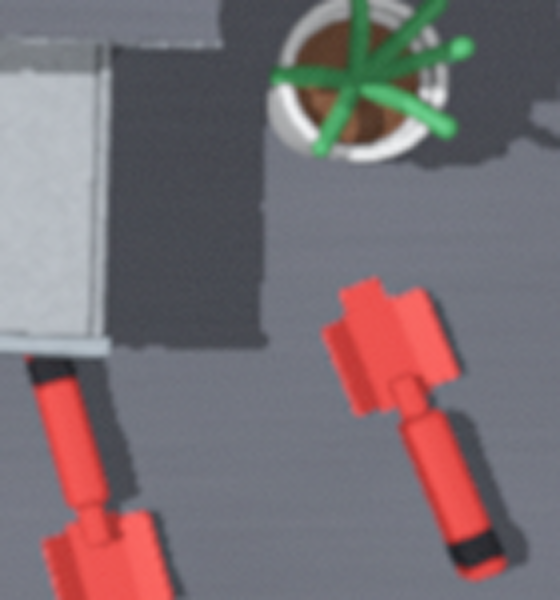

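View pics/c2.png

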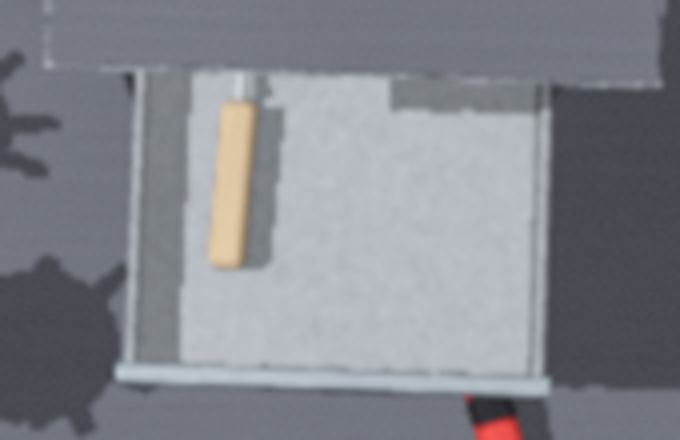

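The crop confirms the right trowel. It lies blade-forward, with the tip at about (450.5,231), the handle start at (464,265) and the band end at (480.5,303). The left one is turned the other way. In the tray crop, the panel's outer top edge runs from (279.5,245) to (387,248.5), and the rake handle lies at about (306–312,176–216).

```bash
python3 - <<'E'
from h import *
np.set_printoptions(precision=4,suppress=True)
c=env.capture("top")
f=lambda x,y,z,o=(360,160):px(c,o[0]+(x+.5)/4-.5,o[1]+(y+.5)/4-.5,z)
tip=f(362,283,.003);hs=f(416,420,.030);he=f(484,574,.030)
print("tip",tip,"hs",hs,"he",he,"len",np.linalg.norm((hs-he)[:2]),np.linalg.norm((tip-he)[:2]))
d=(tip-he)[:2];d2=(hs-he)[:2];print(np.degrees(np.arctan2(d[1],d[0])),np.degrees(np.arctan2(d2[1],d2[0])))
o=(250,150)
L=f(117,380,.140,o);Rr=f(549,394,.140,o);print("panel",L,Rr,np.linalg.norm(L-Rr),np.degrees(np.arctan2(*(L-Rr)[[1,0]])))
L=f(118,366,.140,o);Rr=f(549,379,.140,o);print("panel inner",L,Rr)
print("side walls top",f(148,75,.138,o),f(538,82,.138,o),f(132,360,.138,o))
print("rake handle",f(238,102,.13,o),f(227,266,.13,o), 'right edge',f(241,266,.13,o))
print("shelf front",f(45,68,.322,o),f(660,85,.322,o), f(45,68,.310,o),f(660,85,.310,o))
print("pot right",px(c,449,179,.1))
s=env.get_state();print(s["t"],R.from_rotvec(s["tcp_rot"]).as_matrix())
E
```

```text
tip [ 0.5854 -0.348   0.003 ] hs [ 0.4964 -0.3724  0.03  ] he [ 0.3991 -0.4122  0.03  ] len 0.10508199946348955 0.19702399565735706
19.01166747289785 22.243580589111648
panel [0.549  0.0841 0.14  ] [ 0.5369 -0.165   0.14  ] 0.2493495010083432 87.23989064195936
panel inner [0.557  0.0834 0.14  ] [ 0.5456 -0.1652  0.14  ]
side walls top [0.7267 0.0641 0.138 ] [ 0.7188 -0.1629  0.138 ] [0.5605 0.0754 0.138 ]
rake handle [0.7114 0.012  0.13  ] [0.6151 0.0198 0.13  ] right edge [0.6149 0.0117 0.13  ]
shelf front [0.6937 0.1028 0.322 ] [ 0.6803 -0.1977  0.322 ] [0.6962 0.1041 0.31  ] [ 0.6826 -0.2001  0.31  ]
pot right [ 0.7022 -0.3232  0.1   ]
0.15 [[ 0.9115  0.4112 -0.0003]
 [ 0.4112 -0.9115  0.0015]
 [ 0.0003 -0.0015 -1.    ]]
```

```bash
cat > fit.py <<'E'
from h import *
from scipy.optimize import minimize
def box(x0,x1,w,z0,z1): return [(x,y,z) for x in(x0,x1) for y in(-w/2,w/2) for z in(z0,z1)]
P=[box(-.085,.025,.026,.0,.03),box(.02,.035,.012,.005,.02),box(.03,.1,.072,.0,.014),box(.1,.115,.03,0,.004)]
K=4
def ren(cs,p,z=0):
    out=[]
    for c in cs:
        m=np.zeros((480*K,640*K),np.uint8)
        for b in P:
            q=np.array(b)@R.from_euler('z',p[2]).as_matrix().T+[p[0],p[1],z]
            uv=np.array([proj(c,v) for v in q],np.float32)*K+K/2
            cv2.fillConvexPoly(m,cv2.convexHull(uv.round().astype(int)).reshape(-1,1,2),255)
        out.append(m>0)
    return out
def fit(cs,p0,z=0,win=70):
    ms=[]
    for c in cs:
        h=cv2.cvtColor(c["img"],cv2.COLOR_BGR2HSV)
        m=(((h[...,0]<6)|(h[...,0]>174))&(h[...,1]>140)&(h[...,2]>80)).astype(np.uint8)*255
        u,v=proj(c,[p0[0],p0[1],z]); w=np.zeros_like(m); cv2.circle(w,(int(u),int(v)),win,255,-1); m&=w
        ms.append(cv2.resize(cv2.morphologyEx(m,cv2.MORPH_CLOSE,np.ones((7,7))),None,fx=K,fy=K,interpolation=cv2.INTER_LINEAR)>127)
    def cost(p): 
        s=0
        for a,b in zip(ms,ren(cs,p,z)): s+=1-(a&b).sum()/max((a|b).sum(),1)
        return s
    r=minimize(cost,p0,method='Nelder-Mead',options=dict(initial_simplex=[np.add(p0,d) for d in([0,0,0],[.01,0,0],[0,.01,0],[0,0,.1])],xatol=1e-4,fatol=1e-4))
    return r.x,r.fun
E
python3 - <<'E'
from fit import *
t=env.capture("top");s=env.capture("scene")
for cs in([t],[s],[t,s]):
    x,f=fit(cs,[.474,-.384,.37],win=45);print(x,np.degrees(x[2]),f)
E
```

```text
[ 0.47896513 -0.38628284  0.37182688] 21.304111018693323 0.18503384513785703
[ 0.47680963 -0.38426594  0.36720187] 21.039117655903894 0.14353352889712312
[ 0.4761765  -0.3853682   0.35922447] 20.582046186806956 0.33261192236679626
```

```bash
cat > go.py <<'E'
from h import *
np.set_printoptions(precision=2,suppress=True)
def tool(yaw,tilt): # tool x along yaw, leaning back by tilt
    return R.from_euler('z',yaw,degrees=True)*R.from_matrix(np.diag([1,-1,-1]))*R.from_euler('y',tilt,degrees=True)
def delta(g,yaw,tilt,L=.155,cur=None):
    s=env.get_state(); R0=R.from_rotvec(s["tcp_rot"]); T=tool(yaw,tilt)
    p=np.array(g)-T.apply([0,0,L])
    print("turn",np.degrees((R0.inv()*T).as_rotvec()),"shift",1000*R0.inv().apply(p-s["position"]),"world",p)
def now(L=.155):
    s=env.get_state(); r=R.from_rotvec(s["tcp_rot"]); m=r.as_matrix()
    print("t",s["t"],"grasp pt",1000*(s["position"]+r.apply([0,0,L])),"yaw",np.degrees(np.arctan2(m[1,0],m[0,0])),"zax",m[:,2],"F",s["force"],s["opening"],s["grasp_force"])
E
python3 - <<'E'
from go import *
now(); h=tool(21,15).apply([0,0,1]); g=np.array([.4443,-.3975,.024])
delta(g-.1*h,21,15); delta(g,21,15)
E
```

```text
t 0.25 grasp pt [ 236.37 -523.86  249.23] yaw 24.27991851466402 zax [-0.  0. -1.] F [ 0.46 -0.38 -0.7 ] 1.0021755267048802 0.0
turn [-0.48 14.99  3.25] shift [175.61 -33.48 133.99] world [ 0.38 -0.42  0.27]
turn [-0.48 14.99  3.25] shift [201.43 -31.91 230.58] world [ 0.41 -0.41  0.17]
```

Request:
{"method": "apply_moves", "body": {
  "deltas": [
    [[0,3,0.6],[35,-7,20],85],
    [[-0.1,6,1.2],[70,-14,45],85],
    [[-0.2,9,2],[105,-20,75],85],
    [[-0.3,12,2.6],[140,-27,105],85],
    [[-0.5,15,3.25],[175.6,-33.5,134],85],
    [[-0.5,15,3.25],[175.6,-33.5,134],85],
    [[-0.5,15,3.25],[175.6,-33.5,134],85]
  ]
}}

```text
t: 0.83
position: [0.3836, -0.4183, 0.267]
tcp_rot: [-3.011, -0.562, -0.393]
force: [-0.7, 0.6, 0.5]
opening: 0.993
grasp_force: 0.0
```

```bash
python3 - <<'E'
from go import *
now(); delta([.4443,-.3975,.024],21,15)
c=env.capture("top"); a=c["img"][180:360,400:600]; cv2.imwrite("pics/c3.png",cv2.resize(a,None,fx=3,fy=3))
E
```

```text
t 0.8333 grasp pt [ 420.55 -403.02  117.25] yaw 21.11034285918888 zax [ 0.24  0.1  -0.97] F [-0.72  0.56  0.5 ] 0.992978162425234 0.0
turn [-0.39  0.05  0.11] shift [-0.87  2.95 96.3 ] world [ 0.41 -0.41  0.17]
```

View pics/c3.png

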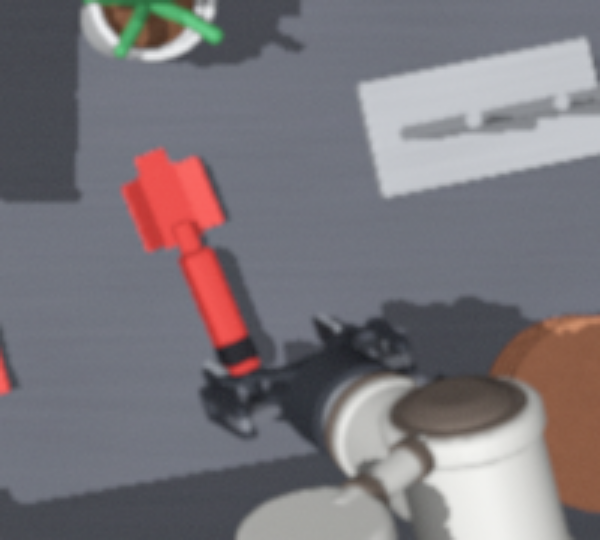

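The right trowel at crop (215,300) lies free, and the open fingers at crop (230,400) and (370,345) will straddle its handle once parallax is allowed for. I'll go down.

Request:
{"method": "apply_moves", "body": {
  "deltas": [
    [[-0.2,0,0.1],[0,1,20],85],
    [[-0.4,0,0.1],[-0.5,2,40],85],
    [[-0.4,0,0.1],[-0.9,3,60],85],
    [[-0.4,0,0.1],[-0.9,3,75],85],
    [[-0.4,0,0.1],[-0.9,3,86],85],
    [[-0.4,0,0.1],[-0.9,3,93],85],
    [[-0.4,0,0.1],[-0.9,3,96.3],85],
    [[-0.4,0,0.1],[-0.9,3,96.3],85],
    [[-0.4,0,0.1],[-0.9,3,96.3],85]
  ]
}}

```text
t: 1.63
position: [0.4063, -0.4164, 0.1784]
tcp_rot: [-3.027, -0.557, -0.401]
force: [1.0, 0.1, 0.2]
opening: 0.995
grasp_force: 0.0
```

```bash
python3 - <<'E'
from go import *
now(); c=env.capture("scene"); a=c["img"][330:450,250:410]; cv2.imwrite("pics/c4.png",cv2.resize(a,None,fx=4,fy=4))
E
```

```text
t 1.6333 grasp pt [ 444.37 -403.4    28.71] yaw 20.931672816347 zax [ 0.25  0.08 -0.97] F [0.97 0.15 0.24] 0.9954711217481561 0.0
```

View pics/c4.png

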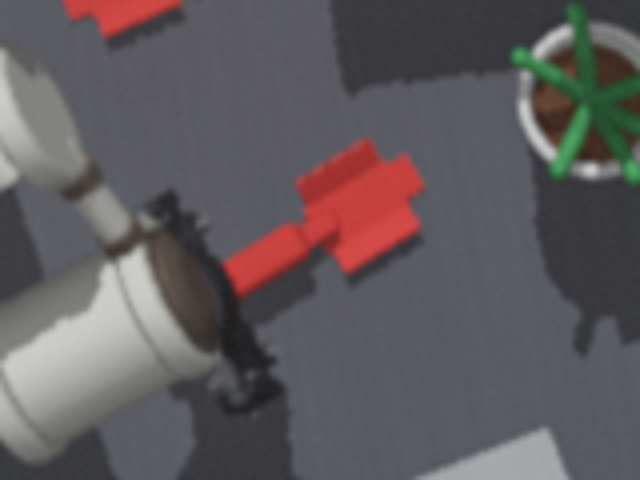

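Request:
{"method": "apply_moves", "body": {
  "deltas": [
    [[0,0,0],[0,0,0],85],
    [[0,0,0],[0,0,0],85],
    [[0,0,0],[0,0,0],85]
  ]
}}

```text
t: 1.93
position: [0.4064, -0.4159, 0.178]
tcp_rot: [-3.026, -0.557, -0.401]
force: [0.2, 0.3, -0.4]
opening: 0.994
grasp_force: 0.0
```

```bash
python3 - <<'E'
from go import *
now(); delta([.4443,-.3975,.025],21,15)
E
```

```text
t 1.9333 grasp pt [ 444.34 -402.78   28.25] yaw 20.930732830723766 zax [ 0.25  0.08 -0.97] F [ 0.19  0.29 -0.41] 0.993754674654941 0.0
turn [ 0.52 -0.01 -0.07] shift [ 0.97 -3.58  3.58] world [ 0.41 -0.41  0.17]
```

Request:
{"method": "apply_moves", "body": {
  "deltas": [
    [[0.5,0,0],[0.5,-2.5,1.5],85],
    [[0.5,0,0],[1,-5,3.5],85],
    [[0.5,0,0],[1,-5,3.5],85],
    [[0.5,0,0],[1,-5,3.5],85]
  ]
}}

```text
t: 2.27
position: [0.4062, -0.4099, 0.174]
tcp_rot: [-3.016, -0.557, -0.397]
force: [-0.0, -0.4, 0.4]
opening: 0.996
grasp_force: 0.0
```

```bash
python3 - <<'E'
from go import *
now(); delta([.4443,-.3975,.025],21,15)
E
```

```text
t 2.2667 grasp pt [ 443.61 -395.35   24.24] yaw 20.923369704270726 zax [ 0.24  0.09 -0.97] F [-0.   -0.38  0.45] 0.9961635497397413 0.0
turn [-0.08  0.   -0.07] shift [ 0.07  2.04 -0.78] world [ 0.41 -0.41  0.17]
```

Good, so I'll close.

Request:
{"method": "apply_moves", "body": {
  "deltas": [
    [[0,0,0],[0,1.5,-0.5],60],
    [[0,0,0],[0,1.5,-0.5],45],
    [[0,0,0],[0,1.5,-0.5],35],
    [[0,0,0],[0,1.5,-0.5],25],
    [[0,0,0],[0,1.5,-0.5],15],
    [[0,0,0],[0,1.5,-0.5],15],
    [[0,0,0],[0,1.5,-0.5],15],
    [[0,0,0],[0,1.5,-0.5],15],
    [[0,0,0],[0,1.5,-0.5],15]
  ]
}}

```text
t: 3.02
position: [0.4068, -0.412, 0.175]
tcp_rot: [-3.017, -0.557, -0.397]
force: [0.2, -0.5, 2.5]
opening: 0.293
grasp_force: 59.0
```

```bash
python3 - <<'E'
from go import *
now()
h=tool(21,15)
# lift straight up 0.2
delta([.4443,-.397,.225],21,15)
E
```

```text
t 3.0167 grasp pt [ 444.23 -397.6    25.31] yaw 20.924305347479283 zax [ 0.24  0.09 -0.97] F [ 0.17 -0.49  2.49] 0.2925768627448144 59.02210772037506
turn [ 0.   -0.01 -0.07] shift [  52.     -0.59 -192.8 ] world [ 0.41 -0.41  0.37]
```

Request:
{"method": "apply_moves", "body": {
  "deltas": [
    [[0,0,0],[2.5,0,-10],15],
    [[0,0,0],[8,0,-29],15],
    [[0,0,0],[15,0,-55],15],
    [[0,0,0],[23,0,-85],15],
    [[0,0,0],[31,0,-115],15],
    [[0,0,0],[39,0,-145],15],
    [[0,0,0],[46,0,-170],15],
    [[0,0,0],[50,0,-185],15],
    [[0,0,0],[52,-0.6,-193],15],
    [[0,0,0],[52,-0.6,-193],15],
    [[0,0,0],[52,-0.6,-193],15]
  ]
}}

```text
t: 3.93
position: [0.4066, -0.411, 0.3739]
tcp_rot: [-3.016, -0.557, -0.396]
force: [-0.8, -0.9, -1.7]
opening: 0.291
grasp_force: 59.1
```

```bash
cat >> go.py <<'E'
YT=-2.7; TF=np.array([.553,-.041,.108])
def tray(x,y,z): return TF+R.from_euler('z',YT,degrees=True).apply([x,y,z])
E
python3 - <<'E'
from go import *
from fit import fit
now()
cs=[env.capture("scene")]
print(fit(cs,[.477,-.385,.366],z=.2,win=60))
G=-.035
for p in [(-.05,-.055,.092),(-.05,-.055,.052)]:
    delta(tray(p[0]+G,p[1],p[2]+.025),YT,15)
E
```

```text
t 3.9333 grasp pt [ 443.85 -396.34  224.13] yaw 20.90724314061301 zax [ 0.24  0.09 -0.97] F [-0.76 -0.93 -1.74] 0.29060239656733733 59.091031551361084
(array([ 0.48, -0.38,  0.36]), np.float64(0.28924252570213105))
turn [-6.32  0.08 22.78] shift [ 128.01 -292.81   33.56] world [ 0.43 -0.09  0.37]
turn [-6.32  0.08 22.78] shift [ 117.69 -292.66   72.2 ] world [ 0.43 -0.09  0.33]
```

Request:
{"method": "apply_moves", "body": {
  "deltas": [
    [[-0.3,0,1],[5,-12,1.5],15],
    [[-0.8,0,3],[15,-35,4],15],
    [[-1.4,0,5],[28,-64,7.5],15],
    [[-1.9,0,7],[41,-94,11],15],
    [[-2.6,0,9.5],[54,-124,14],15],
    [[-3.3,0,12],[67,-154,17.5],15],
    [[-4,0,14.5],[81,-185,21],15],
    [[-4.7,0,17],[94,-215,24.5],15],
    [[-5.3,0,19],[107,-245,28],15],
    [[-5.8,0.1,21],[118,-270,31],15],
    [[-6.2,0.1,22.3],[125,-286,33],15],
    [[-6.3,0.1,22.8],[128,-293,33.6],15],
    [[-6.3,0.1,22.8],[128,-293,33.6],15],
    [[-6.3,0.1,22.8],[128,-293,33.6],15],
    [[-6.3,0.1,22.8],[128,-293,33.6],15]
  ]
}}

```text
t: 5.23
position: [0.4255, -0.0908, 0.3747]
tcp_rot: [3.106, -0.074, 0.41]
force: [-0.5, 0.2, -1.9]
opening: 0.288
grasp_force: 59.3
```

```bash
python3 - <<'E'
from go import *
from fit import fit
now()
G=-.035
for p in [(-.05,-.055,.052),(.093,-.055,.052),(.093,-.055,.0)]:
    delta(tray(p[0]+G,p[1],p[2]+.025),YT,15)
cs=[env.capture("top"),env.capture("scene")]
o=tray(-.05,-.055,0)
for c in cs: print(fit([c],[o[0],o[1],np.radians(YT)],z=.2,win=60),o)
a=np.vstack([cs[0]["img"][130:330,240:470],cs[1]["img"][180:380,240:470]]); cv2.imwrite("pics/c5.png",cv2.resize(np.hstack([a[:200],a[200:]]),None,fx=1.7,fy=1.7))
E
```

```text
t 5.2333 grasp pt [465.64 -92.92 225.01] yaw -2.715018730938774 zax [ 0.26 -0.01 -0.97] F [-0.55  0.23 -1.9 ] 0.28829654020747236 59.29450750350952
turn [ 0.08 -0.02 -0.01] shift [-10.48  -0.81  38.6 ] world [ 0.43 -0.09  0.33]
turn [ 0.08 -0.02 -0.01] shift [127.63  -0.89  75.67] world [ 0.57 -0.1   0.33]
turn [ 0.08 -0.02 -0.01] shift [114.15  -0.96 125.89] world [ 0.57 -0.1   0.28]
(array([ 0.5 , -0.1 , -0.06]), np.float64(0.478214611409464)) [ 0.5  -0.09  0.11]
(array([ 0.5 , -0.09, -0.03]), np.float64(0.5613458288523583)) [ 0.5  -0.09  0.11]
```

View pics/c5.png

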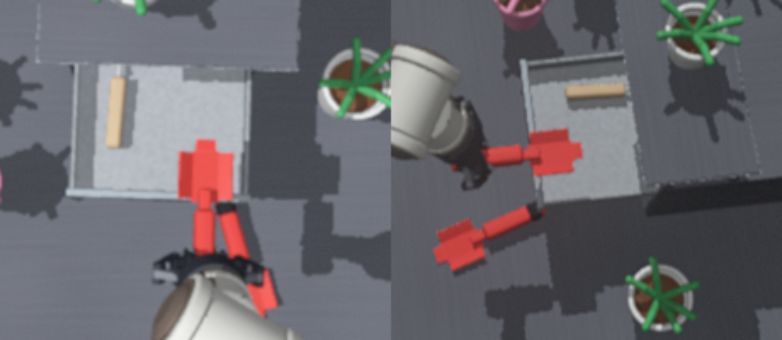

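The left half shows the trowel at crop (205,190), blade over the tray front, aligned and clear of the rake at (118,110). I'll go down and slide it in under the shelf.

Request:
{"method": "apply_moves", "body": {
  "deltas": [
    [[0,0,0],[-3,-0.2,10],15],
    [[0,0,0],[-7,-0.5,26],15],
    [[0,0,0],[-10,-0.8,37],15],
    [[0,0,0],[-10.5,-0.8,38.6],15],
    [[0,0,0],[-5,-0.8,40],15],
    [[0,0,0],[10,-0.8,44],15],
    [[0,0,0],[30,-0.8,49.5],15],
    [[0,0,0],[50,-0.8,54.9],15],
    [[0,0,0],[70,-0.9,60.2],15],
    [[0,0,0],[90,-0.9,65.6],15],
    [[0,0,0],[108,-0.9,70.4],15],
    [[0,0,0],[120,-0.9,73.7],15],
    [[0,0,0],[127.6,-0.9,75.7],15],
    [[0,0,0],[127.6,-0.9,75.7],15],
    [[0,0,0],[127.6,-0.9,75.7],15],
    [[0,0,0],[127.6,-0.9,75.7],15]
  ]
}}

```text
t: 6.67
position: [0.5681, -0.0963, 0.3358]
tcp_rot: [3.106, -0.074, 0.411]
force: [0.0, 0.2, -1.6]
opening: 0.295
grasp_force: 59.2
```

```bash
python3 - <<'E'
from go import *
now()
G=-.035
for z in [.006,.0]: delta(tray(.093+G,-.055,z+.025),YT,15)
c=env.capture("top");d=env.capture("scene")
cv2.imwrite("pics/c6.png",cv2.resize(np.hstack([c["img"][130:330,240:430],d["img"][180:380,280:470]]),None,fx=2,fy=2))
E
```

```text
t 6.6667 grasp pt [608.41 -98.51 186.13] yaw -2.699721665817598 zax [ 0.26 -0.01 -0.97] F [ 0.04  0.21 -1.64] 0.29450715171676295 59.23540234565735
turn [ 0.11 -0.09  0.  ] shift [-12.07   0.37  45.49] world [ 0.57 -0.1   0.29]
turn [ 0.11 -0.09  0.  ] shift [-13.63   0.36  51.28] world [ 0.57 -0.1   0.28]
```

View pics/c6.png

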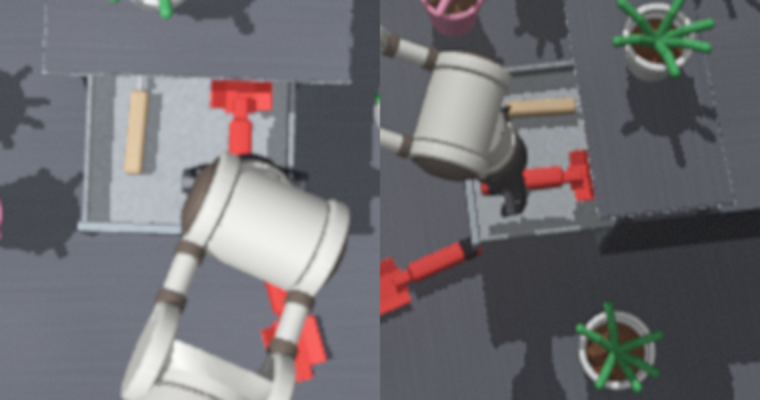

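The trowel is under the shelf edge, with its blade at left crop (241,95), clear of the rake at (135,130). The handle end is close to the front panel, so I'll lower it 4 mm further back.

Request:
{"method": "apply_moves", "body": {
  "deltas": [
    [[0,0,0],[2,0,8],15],
    [[0,0,0],[0,0.2,18],15],
    [[0,0,0],[-3,0.3,28],15],
    [[0,0,0],[-6,0.4,37],15],
    [[0,0,0],[-7.3,0.4,42.5],15],
    [[0,0,0],[-8.2,0.4,46.5],15],
    [[0,0,0],[-8.6,0.4,48],15],
    [[0,0,0],[-8.9,0.4,49],15],
    [[0,0,0],[-8.9,0.4,49],15],
    [[0,0,0],[-8.9,0.4,49],15]
  ]
}}

```text
t: 7.6
position: [0.5729, -0.0971, 0.2867]
tcp_rot: [3.105, -0.073, 0.413]
force: [0.2, 0.4, -1.5]
opening: 0.292
grasp_force: 59.2
```

```bash
python3 - <<'E'
from go import *
now(); delta(tray(.097-.035,-.055,.025),YT,15)
E
```

```text
t 7.6 grasp pt [613.4  -99.37 137.1 ] yaw -2.6883955812563167 zax [ 0.26 -0.01 -0.97] F [ 0.21  0.35 -1.46] 0.2924938224048891 59.237669706344604
turn [ 0.13 -0.17  0.01] shift [-1.65 -0.12  3.67] world [ 0.57 -0.1   0.28]
```

Now the last few millimetres, watching the force.

Request:
{"method": "apply_moves", "body": {
  "deltas": [
    [[0,0,0],[-0.3,0,1],15],
    [[0,0,0],[-0.5,0,2],15],
    [[0,0,0],[-0.8,0,3],15],
    [[0,0,0],[-0.8,0,3],15],
    [[0,0,0],[-0.8,0,3],15]
  ]
}}

```text
t: 8.02
position: [0.5727, -0.097, 0.2831]
tcp_rot: [3.105, -0.073, 0.412]
force: [-0.1, -0.0, -2.4]
opening: 0.294
grasp_force: 59.2
```

Request:
{"method": "apply_moves", "body": {
  "deltas": [
    [[0,0,0],[-0.2,0,0.7],15],
    [[0,0,0],[-0.4,0,1.4],15],
    [[0,0,0],[-0.4,0,1.4],15],
    [[0,0,0],[-0.4,0,1.4],15]
  ]
}}

```text
t: 8.35
position: [0.5732, -0.097, 0.2828]
tcp_rot: [3.105, -0.073, 0.415]
force: [-1.1, 1.7, 5.2]
opening: 0.294
grasp_force: 60.3
```

The trowel is touching the floor. I'll release it gently and back straight up along the tool.

Request:
{"method": "apply_moves", "body": {
  "deltas": [
    [[0,0,0],[0,0,0],28],
    [[0,0,0],[0,0,0],32],
    [[0,0,0],[0,0,0],37],
    [[0,0,0],[0,0,0],43],
    [[0,0,0],[0,0,0],48],
    [[0,0,0],[0,0,0],50],
    [[0,0,0],[0,0,0],50],
    [[0,0,0],[0,0,-10],50],
    [[0,0,0],[0,0,-30],50],
    [[0,0,0],[0,0,-60],50],
    [[0,0,0],[0,0,-90],50],
    [[0,0,0],[-20,0,-110],50],
    [[0,0,0],[-60,0,-115],30],
    [[0,0,0],[-100,0,-110],0],
    [[0,0,0],[-135,0,-105],0],
    [[0,0,0],[-155,0,-100],0],
    [[0,0,0],[-155,0,-100],0]
  ]
}}

```text
t: 9.77
position: [0.3938, -0.0875, 0.3351]
tcp_rot: [3.108, -0.075, 0.405]
force: [0.3, -0.8, 0.5]
opening: 0.004
grasp_force: 0.0
```

```bash
python3 - <<'E'
from go import *
now()
c=env.capture("top");d=env.capture("scene")
cv2.imwrite("pics/c7.png",cv2.resize(np.hstack([c["img"][130:330,240:430],d["img"][180:380,280:470]]),None,fx=2,fy=2))
E
```

```text
t 9.7667 grasp pt [433.46 -89.35 185.28] yaw -2.7730067270782586 zax [ 0.26 -0.01 -0.97] F [ 0.25 -0.79  0.47] 0.0037917966949944366 0.0
```

View pics/c7.png

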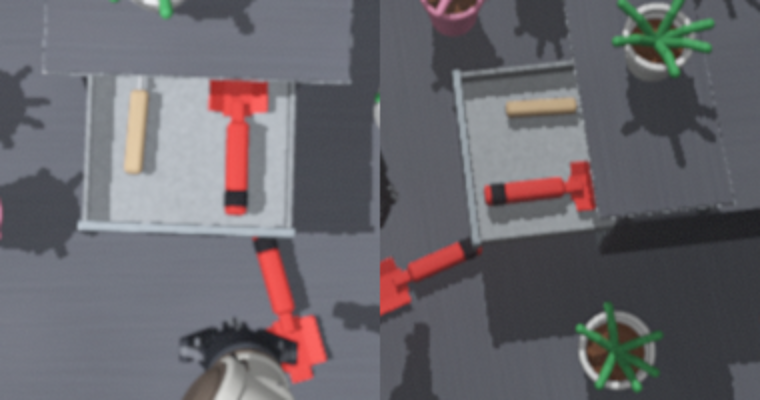

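The trowel lies flat and straight in the tray at left crop (237,150), with the rake at (135,130) beside it. Next I'll set up for the push on the middle of the front panel, with a steep tilt to keep clear of the shelf.

```bash
python3 - <<'E'
from go import *
delta(tray(-.06,0,.007),YT,40,L=.173)
E
```

```text
turn [ 0.17 24.79  0.01] shift [-40.95 -55.18  82.94] world [ 0.38 -0.03  0.25]
```

Request:
{"method": "apply_moves", "body": {
  "deltas": [
    [[0,4,0],[-7,-9,12],0],
    [[0,8.5,0],[-14,-19,26],0],
    [[0,13,0],[-21,-29,42],0],
    [[0,17,0],[-28,-38,56],0],
    [[0.1,21,0],[-35,-47,70],0],
    [[0.2,24.8,0],[-41,-55,83],0],
    [[0.2,24.8,0],[-41,-55,83],0],
    [[0.2,24.8,0],[-41,-55,83],0],
    [[0.2,24.8,0],[-41,-55,83],0]
  ]
}}

```text
t: 10.62
position: [0.3833, -0.0338, 0.2488]
tcp_rot: [2.937, -0.067, 1.069]
force: [-1.0, 0.5, 0.5]
opening: 0.004
grasp_force: 0.0
```

```bash
python3 - <<'E'
from go import *
now(.173)
for x in (-.03,.0,.12,.15): delta(tray(x,0,.007),YT,40,L=.173)
E
```

```text
t 10.6167 grasp pt [494.38 -38.88 116.27] yaw -2.590153296817588 zax [ 0.64 -0.03 -0.77] F [-1.04  0.51  0.46] 0.004270090316714355 0.0
turn [-0.04  0.    0.08] shift [21.13 -0.73 19.39] world [ 0.41 -0.03  0.25]
turn [-0.04  0.    0.08] shift [44.11 -0.68 38.68] world [ 0.44 -0.04  0.25]
turn [-0.04  0.    0.08] shift [136.04  -0.49 115.81] world [ 0.56 -0.04  0.25]
turn [-0.04  0.    0.08] shift [159.02  -0.44 135.09] world [ 0.59 -0.04  0.25]
```

Request:
{"method": "apply_moves", "body": {
  "deltas": [
    [[0,0,0],[7,-0.3,6],0],
    [[0,0,0],[14,-0.5,12.5],0],
    [[0,0,0],[20,-0.7,18],0],
    [[0,0,0],[22.5,-0.7,20.5],0],
    [[0,0,0],[24.5,-0.7,22.2],0],
    [[0,0,0],[26.5,-0.7,23.9],0],
    [[0,0,0],[28.5,-0.7,25.6],0],
    [[0,0,0],[31,-0.7,27.7],0],
    [[0,0,0],[34,-0.7,30.2],0],
    [[0,0,0],[37.5,-0.7,33.1],0],
    [[0,0,0],[41,-0.7,36.1],0],
    [[0,0,0],[45,-0.7,39.4],0],
    [[0,0,0],[49,-0.7,42.8],0],
    [[0,0,0],[53,-0.7,46.1],0],
    [[0,0,0],[57,-0.7,49.5],0],
    [[0,0,0],[61,-0.7,52.9],0],
    [[0,0,0],[64,-0.6,55.4],0],
    [[0,0,0],[66,-0.6,57],0],
    [[0,0,0],[67,-0.6,58],0]
  ]
}}

```text
t: 12.2
position: [0.4708, -0.0364, 0.2453]
tcp_rot: [2.938, -0.068, 1.067]
force: [-2.5, -1.1, 1.4]
opening: 0.002
grasp_force: 1.1
```

```bash
python3 - <<'E'
from go import *
now(.173)
for x in (.12,.15,.16): delta(tray(x,0,.007),YT,40,L=.173)
c=env.capture("top");d=env.capture("scene")
cv2.imwrite("pics/c8.png",cv2.resize(np.hstack([c["img"][100:300,240:430],d["img"][180:380,280:470]]),None,fx=2,fy=2))
E
```

```text
t 12.2 grasp pt [581.68 -41.38 112.66] yaw -2.6758409107360057 zax [ 0.64 -0.03 -0.77] F [-2.45 -1.15  1.4 ] 0.001801594043273853 1.1402712645940483
turn [-0.1   0.08  0.02] shift [71.31  0.8  56.82] world [ 0.56 -0.04  0.25]
turn [-0.1   0.08  0.02] shift [94.32  0.84 76.07] world [ 0.59 -0.04  0.25]
turn [-0.1   0.08  0.02] shift [101.99   0.85  82.49] world [ 0.6  -0.04  0.25]
```

View pics/c8.png

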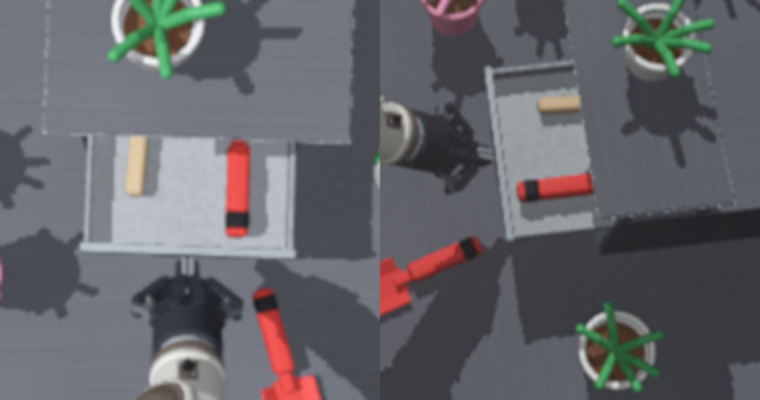

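The tray (panel at left crop row 250) moves with the fingertips at (187,262), and both tools lie still inside. Continuing.

Request:
{"method": "apply_moves", "body": {
  "deltas": [
    [[0,0,0],[2,0,1.6],0],
    [[0,0,0],[5,0,4],0],
    [[0,0,0],[9,0.1,7.2],0],
    [[0,0,0],[13.5,0.2,10.8],0],
    [[0,0,0],[18,0.2,14.4],0],
    [[0,0,0],[22.5,0.3,18],0],
    [[0,0,0],[27,0.3,21.6],0],
    [[0,0,0],[31.5,0.4,25.2],0],
    [[0,0,0],[36,0.4,28.8],0],
    [[0,0,0],[40.5,0.5,32.4],0],
    [[0,0,0],[45,0.5,36],0],
    [[0,0,0],[49.5,0.6,39.6],0],
    [[0,0,0],[54,0.6,43.2],0],
    [[0,0,0],[58.5,0.7,46.8],0],
    [[0,0,0],[63,0.7,50.3],0],
    [[0,0,0],[67,0.8,53.4],0],
    [[0,0,0],[70,0.8,55.8],0],
    [[0,0,0],[71.3,0.8,56.8],0],
    [[0,0,0],[71.3,0.8,56.8],0]
  ]
}}

```text
t: 13.88
position: [0.5622, -0.0417, 0.2482]
tcp_rot: [2.937, -0.068, 1.07]
force: [0.3, 0.4, 0.1]
opening: 0.004
grasp_force: 0.0
```

```bash
python3 - <<'E'
from go import *
now(.173)
for x in (.15,.16,.17): delta(tray(x,0,.007),YT,40,L=.173)
E
```

```text
t 13.8833 grasp pt [673.33 -46.8  115.79] yaw -2.682751418143032 zax [ 0.64 -0.03 -0.77] F [0.3  0.36 0.06] 0.004229065500678125 0.03458767135271046
turn [-0.05 -0.04  0.01] shift [22.21 -0.25 19.6 ] world [ 0.59 -0.04  0.25]
turn [-0.05 -0.04  0.01] shift [29.87 -0.24 26.03] world [ 0.6  -0.04  0.25]
turn [-0.05 -0.04  0.01] shift [37.53 -0.24 32.47] world [ 0.61 -0.04  0.25]
```

Request:
{"method": "apply_moves", "body": {
  "deltas": [
    [[0,0,0],[2,0,1.7],0],
    [[0,0,0],[5,0,4.3],0],
    [[0,0,0],[8,-0.1,7],0],
    [[0,0,0],[11,-0.1,9.6],0],
    [[0,0,0],[14,-0.1,12.3],0],
    [[0,0,0],[17,-0.2,15],0],
    [[0,0,0],[19,-0.2,16.8],0],
    [[0,0,0],[21,-0.2,18.5],0],
    [[0,0,0],[22.2,-0.2,19.6],0]
  ]
}}

```text
t: 14.63
position: [0.5913, -0.0426, 0.2467]
tcp_rot: [2.939, -0.068, 1.067]
force: [-2.5, -0.1, 2.4]
opening: 0.002
grasp_force: 1.1
```

Request:
{"method": "apply_moves", "body": {
  "deltas": [
    [[0,0,0],[1,0,0.9],0],
    [[0,0,0],[2,0,1.7],0],
    [[0,0,0],[3,0,2.6],0],
    [[0,0,0],[3,0,2.6],0]
  ]
}}

```text
t: 14.97
position: [0.5951, -0.0427, 0.2467]
tcp_rot: [2.939, -0.068, 1.067]
force: [-0.4, -0.1, -0.0]
opening: -0.001
grasp_force: 0.0
```

Request:
{"method": "apply_moves", "body": {
  "deltas": [
    [[0,0,0],[1,0,0.9],0],
    [[0,0,0],[2,0,1.7],0],
    [[0,0,0],[3,0,2.6],0],
    [[0,0,0],[4,0,3.4],0]
  ]
}}

```text
t: 15.3
position: [0.6002, -0.0429, 0.2465]
tcp_rot: [2.939, -0.068, 1.067]
force: [-2.5, -0.2, -0.5]
opening: 0.001
grasp_force: 1.1
```

Request:
{"method": "apply_moves", "body": {
  "deltas": [
    [[0,0,0],[1,0,0.9],0],
    [[0,0,0],[2,0,1.7],0],
    [[0,0,0],[3,0,2.6],0]
  ]
}}

```text
t: 15.55
position: [0.6023, -0.0431, 0.2465]
tcp_rot: [2.942, -0.065, 1.06]
force: [-59.1, -2.7, 37.8]
opening: -0.002
grasp_force: 29.6
```

```bash
python3 - <<'E'
from go import *
now(.173); s=env.get_state()
p=s["position"]+R.from_rotvec(s["tcp_rot"]).apply([0,0,.173])
print("local",R.from_euler('z',-YT,degrees=True).apply(p-TF)*1000)
E
```

```text
t 15.55 grasp pt [712.58 -47.7  113.22] yaw -2.5659825561455913 zax [ 0.64 -0.03 -0.77] F [-59.15  -2.7   37.79] -0.0020652015341417274 29.572302494198084
local [159.72   0.83   5.22]
```

The tray has reached its end stop. I'll back off along the tray axis and then up and away.

Request:
{"method": "apply_moves", "body": {
  "deltas": [
    [[0,0,0],[-3,0,-2.6],0],
    [[0,0,0],[-8,0,-6.5],0],
    [[0,0,0],[-20,0,-17],0],
    [[0,0,0],[-45,0,-38],0],
    [[0,0,0],[-70,0,-59],0],
    [[0,0,0],[-95,0,-80],0],
    [[0,0,0],[-120,0,-100],0],
    [[0,0,0],[-130,0,-115],0],
    [[0,0,0],[-130,0,-115],0]
  ]
}}

```text
t: 16.3
position: [0.4282, -0.0345, 0.2506]
tcp_rot: [2.94, -0.069, 1.066]
force: [0.3, -0.1, 0.0]
opening: -0.002
grasp_force: 0.0
```

```bash
python3 - <<'E'
from go import *
now()
c=env.capture("top");d=env.capture("scene")
cv2.imwrite("pics/c9.png",np.hstack([cv2.resize(c["img"][60:300,130:500],None,fx=1.0,fy=1.25),cv2.resize(d["img"][130:430,220:500],None,fx=1.25,fy=1.0)])); cv2.imwrite("pics/topend.png",c["img"]); cv2.imwrite("pics/sceneend.png",d["img"])
# predicted outer top edge of shut panel
for q in (-.12,0,.12): print([proj(e,np.array([.717,-.0488,.14])+R.from_euler('z',YT,degrees=True).apply([0,q,0])) for e in (c,d)])
E
```

```text
t 16.3 grasp pt [527.45 -38.83 131.56] yaw -2.724333844503567 zax [ 0.64 -0.03 -0.77] F [ 0.33 -0.09  0.05] -0.0019181651488199463 0.0
[(np.float64(386.79281849441236), np.float64(173.09043021444177)), (np.float64(391.43889663666084), np.float64(292.2502441322051))]
[(np.float64(335.14906730296224), np.float64(171.52406028516316)), (np.float64(384.4127196431109), np.float64(249.70113998109028))]
[(np.float64(283.57841303968803), np.float64(169.95990740688444)), (np.float64(377.75653797156974), np.float64(209.39265252750937))]
```

View pics/c9.png

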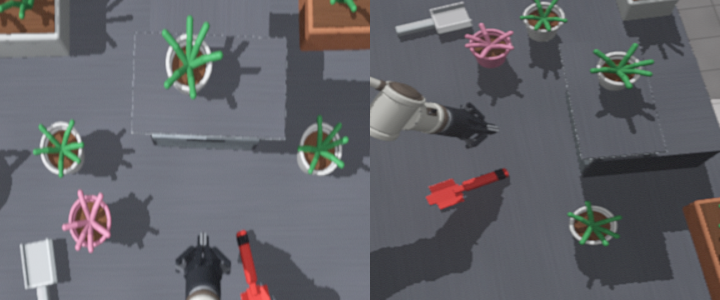

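The panel edge shows at top row ~171 (left crop rows 136–146), where a shut panel should be. The stop force also confirms it, and the pots and scoop are upright in place. Handing in.

```bash
python3 -c "
from bench import env
print(env.close_job())"
```

```text
the job is handed in; nothing more can be done
None
```

I laid the red trowel flat in the tray beside the rake, blade to the back, then pushed the tray shut against its end stop and handed the job in; no verdict came back, and the final push peaked at about 70 N at the stop, through the fingertips.

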